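# Put the pressed seed puck away and screw the canister's tethered cap shut

## Task

Lift the pressed clay seed puck out of the wooden mould and drop it through the open mouth into the seed canister. Then fold the tethered cap over until it sits fully down on the neck, and only then screw it clockwise until it comes up against its stop, taking as many grips as it needs. Leave the pots, the saucer and the trowel where they are.

Things in the scene. Friction and masses are not known exactly. Their poses are not given: they have to be found in the camera images.
- canister: Squat aluminium seed canister, fixed to the bench on a 120 x 60 x 6 mm wooden foot (long side along its x). Round body 84 mm in diameter to height 46, sloping shoulder to height 58, then a neck 49 mm in diameter up to the rim at height 82. Inner floor 8 mm up. Origin: on the axis at bench level, z up. The cap's hinge lies on its -x side.
- mouth (a point): Centre of the canister's round mouth at the rim, 82 mm above the bench; clear opening 42 mm in diameter.
- strap (a joint): Angle of the stiff tether hinge of the cap (rad): 0 = cap folded down flat over the neck, grows as it folds open, at most 1.95 (cap standing up beside the mouth, leaning away from it). Friction holds it wherever it is left (about 1 N at the cap moves it), so it must be pushed all the way over and pressed down.
- strap_hinge (a point): Middle of the tether's hinge pin, 40 mm from the canister's axis on its -x side, 62 mm above the bench; the pin lies along the canister's y. The flat tether is 3 mm thick and carries the cap; its frame turns with it: x points from the pin to the cap's axis, z along the cap's axis out of its top.
- cap (a joint): How far the cap is screwed on (rad): grows as the cap turns clockwise seen from above its top, 0 = loose, hard stop at 4.8 = tight. It turns stiffly (about 0.1 N m) and stays where left. It never comes off the tether and can turn at any strap angle.
- cap_top (a point): Centre of the top face of the ribbed round grey screw cap. Cap 58 mm in diameter and 26 mm tall; its axis is 40 mm from the hinge pin. Site frame: z along the cap's axis out of its top, x and y turn with the cap. Folded down, the cap spans heights 65 to 91 mm above the bench and the top centre lies over the canister's axis.
- mould: Wooden press mould fixed to the bench, 80 x 130 x 20 mm (x, y, z), with two round cavities 33 mm in diameter and 10 mm deep at y = -32 and +32 mm. Origin: centre of the underside. One cavity is empty.
- puck: Pressed clay seed puck, a plain cylinder 30 mm in diameter and 24 mm tall with bevelled edges, 30 g. Origin: centre of its underside. It sits upright in the mould's +y cavity, on the cavity floor 10 mm above the bench, so its top 14 mm stand above the mould.
- clay_pot: Terracotta pot, 112 mm across the rim, 100 mm tall; a bystander. Origin: centre of the underside.
- nursery_pot: Thin plastic nursery pot, 100 mm across the rim, 90 mm tall; a bystander. Origin: centre of the underside.
- saucer: Ceramic saucer, 120 mm across, 18 mm tall; a bystander. Origin: centre of the underside.
- trowel: Steel trowel with a wooden handle, about 295 mm long, 28 mm high, lying on the bench; a bystander. Its x points from the handle to the blade tip; origin under it near the blade's root.
There are look-alikes about, which are no part of the job. Of the things that look like the canister, the smallest one is meant.

How it is judged:
By the outcome, as a careful person would: the job done as asked, in the order asked, and still so for the second after the job is handed in, with the robot touching nothing.
It also fails if it takes over 72 s, if anything falls off the work surface, if the arm or the gripper's body presses on something with over 40 N, if the wrist force passes 120 N, or if a joint passes its speed limit or range.

## Robot

A 7-joint arm with a two-finger parallel gripper is mounted at the origin on the work surface. World frame = base frame: x ahead of the robot, y to its left, z up, the work surface at z = 0. Lengths are in m, angles in rad, forces in N, time in s.
With the tool pointing down it reaches from about 0.4 to 0.85 m from the base axis. Payload 4.5 kg.
Tool frame: the origin (TCP) lies midway between the tips of the shut fingers; the grasp point (between the pads) lies 19 mm behind it; z points along the fingers, y is the line along which they close (so a half turn about z gives the same grasp; the last joint's range is limited). The gripper opens to 88 mm and grips with 3 to 60 N. Pads are 18 mm wide; open, the fingers measure 123 mm over their backs; the gripper's body (75 mm by 187 mm) begins 45 mm behind the grasp point.
Start: joints at [1.327, 0.689, -0.195, 1.565, 0.157, 0.902, -0.215], TCP at [0.171, -0.601, 0.239] pointing down, gripper open.
Joint ranges: [-3.01, 3.01], [-0.46, 2.08], [-1.47, 1.51], [0.13, 2.56], [-1, 4.14], [0.04, 2.09], [-2.66, 2.66]. Speed limits (rad/s): [2.57, 2.57, 3.14, 3.14, 3.14, 3.14, 3.14].

## Interface

Orientations are given as a unit quaternion [x, y, z, w].
In Python, from plant import sensors, eyes, finish_job gives the robot as it stands.
- The arm moves only by the tool send_rows, never from a script. Its argument "rows" is text: rows parted by semicolons, each of 4 numbers parted by spaces: the shift along the tool's x, y, z normalised to -1 to 1, where 1 is 30 cm, then the turn about the tool's z normalised to -1 to 1, where 1 is 2 pi rad. A call has 1 to 10 rows; each row is the pose to reach, as a shift and turn from the pose commanded when the call began, along the tool's axes at that moment, turning the shorter way round; what a row does not reach only later rows make up. A row lasts 1/12 s, in which the tool goes at most 41.7 mm and 7.16 degrees, less where a joint would pass 70% of its speed; a pose out of reach is approached as far as the arm can. A call with a number of a shift or a turn outside -1 to 1 is refused whole. A call with a gripper value outside its range is refused whole. "jaw" is the closure, from -1 (fully open) to 1 (shut), set as the call begins (left out, the last holds). The fingers move at their own pace and stop on an object; "force" is the grip in N (left out, the last holds). Time passes only in rows, so rows that repeat a pose let the fingers close. It gives the time, the measured TCP pose, the force, the opening and the grip force at its end, in the units of the state.
- sensors.get_state(): the state, without advancing time (a new reading comes with each control period).
- eyes.snapshot(name): name is "side" or "top" or "wrist"; returns (picture, depth): 384x512x3 uint8, red, green, blue; 384x512 float32, m along the optical axis (not along the pixel's ray), 0 where there is no reading.
- eyes.calibration(name): a dict with "fov_y" (degrees; the focal length in pixels is half the picture's height over the tangent of half this angle, whatever the lens; pixels are square), "cx", "cy" (the principal point, pixels), "world_from_camera" (4x4, takes a point from camera to world coordinates). Camera axes: x right, y down, z forward; pixel columns grow to the right and rows downward; lengths in m; the calibration is good to about 2 mm. The wrist camera is an equidistant fisheye: a pixel r from the principal point sees the ray r / f radians off the axis. A picture is of the moment at which its call begins: read the wrist's pose just before it. calibration takes no time and is no camera call; for the wrist camera it gives the pose at the moment of the call.
- finish_job(): hands the job in; it is judged then, once.
The state is a dict: "clock": time; "q": joint angles; "qd": joint speeds; "joint_torque": joint torques, N m; "tool_pos": TCP position; "eef_rot": TCP orientation; "contact_force": force on the tool from outside, world axes, zero at the start; "moment": the same for the moment, N m; "opening": opening from 0.0 (shut) to 1.0 (fully open); "finger_force": force on a finger pad.
Only numpy, scipy, OpenCV 4.12 (cv2) and the standard library are available. Lean on these libraries where they do the work, as an engineer would, in place of code of your own. Each camera call takes 0.05 s, during which the arm holds its last target. There are 200 camera calls.

## Working session

There is one attempt and no reset: what is moved stays moved. The work goes in short steps, Python scripts to look and compute and a tool call to move; the robot and the scene stay as the last step left them, time stands still between calls to the robot, and variables do not carry over. Pictures are saved under pics/ and viewed, at most 10 in all, crops included, and the job is handed in when it is done.

Besides the shell and the picture viewer there is one more tool, called after "Call:" as a command line: name --argument value ..., lists and objects as JSON in quotes. send_rows: Moves the arm, as the interface text tells. Scaled input: -1 to 1 covers 30 cm each way for a shift and 2 pi rad each way for a turn. Its arguments: {"type":"object","properties":{"rows":{"type":"string"},"jaw":{"type":"number"},"force":{"type":"number"}},"required":["rows"]}

```bash
ls; mkdir -p pics
python3 - <<'E'
from plant import sensors, eyes
import cv2, numpy as np
s=sensors.get_state(); print({k:np.round(v,3).tolist() for k,v in s.items()})
for n in("side","top"):
    p,d=eyes.snapshot(n); c=eyes.calibration(n); print(n,c)
    np.savez("pics/%s0.npz"%n,p=p,d=d,T=c["world_from_camera"],k=[c["fov_y"],c["cx"],c["cy"]])
    cv2.imwrite("pics/%s0.png"%n,cv2.resize(p[:,:,::-1],None,fx=1.5,fy=1.5))
E
```

```text
pics
{'clock': 0.0, 'q': [1.327, 0.69, -0.195, 1.566, 0.157, 0.903, -0.215], 'qd': [0.001, -0.0, 0.001, -0.0, 0.0, -0.0, -0.0], 'joint_torque': [0.001, -52.756, -1.267, -15.343, -0.053, 0.007, 0.0], 'tool_pos': [0.171, -0.6, 0.238], 'eef_rot': [0.99, 0.138, -0.0, -0.001], 'contact_force': [-0.173, 0.235, 0.266], 'moment': [-0.034, -0.004, 0.024], 'finger_force': 0.0, 'opening': 1.003}
side {'fov_y': 55.79039699413046, 'cx': 254.0771976928074, 'cy': 190.8256186788634, 'world_from_camera': array([[ 0.9693176 , -0.16806108,  0.17938469,  0.42589517],
       [-0.24515005, -0.71444511,  0.65533932, -0.6310417 ],
       [ 0.01802348, -0.67920811, -0.73372441,  0.79368195],
       [ 0.        ,  0.        ,  0.        ,  1.        ]])}
top {'fov_y': 53.96971364959521, 'cx': 252.9405549148254, 'cy': 185.23136551979908, 'world_from_camera': array([[-0.00685737, -0.9967963 ,  0.07968754,  0.4784978 ],
       [-0.99991924,  0.00598245, -0.01121296,  0.00365527],
       [ 0.01070031, -0.079758  , -0.99675682,  1.27453222],
       [ 0.        ,  0.        ,  0.        ,  1.        ]])}
```

View pics/side0.png

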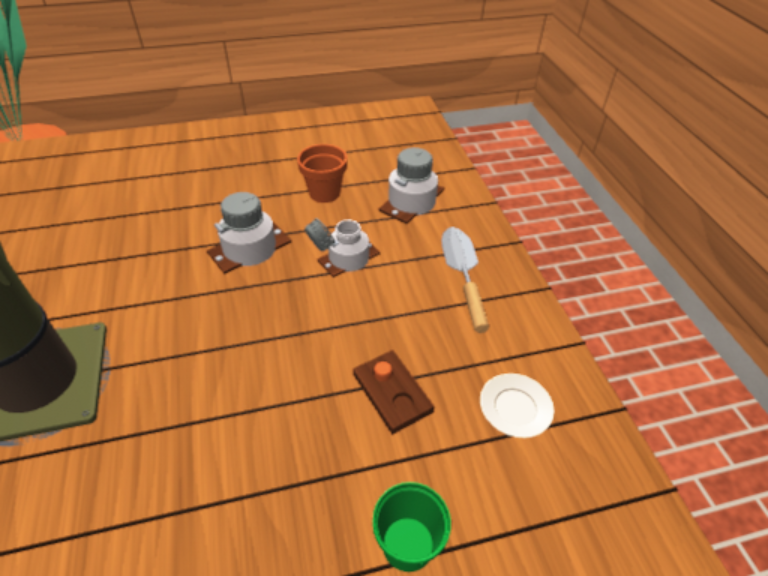

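View pics/top0.png

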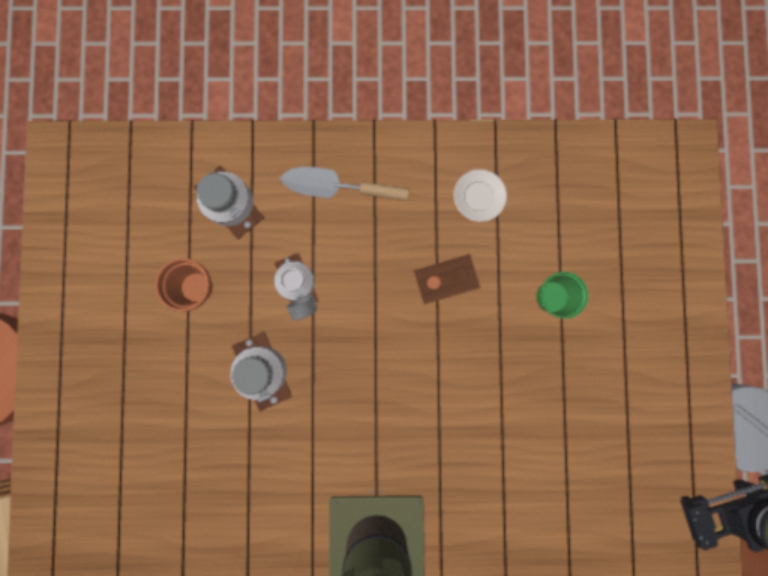

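Side view (768x576 px): three canister-like things at (247,232), (413,185) and (348,245). The first two are capped and larger. The smallest, at (348,245), has its cap open, so it is the one meant (top view (293,282)). The puck is at (383,369) side and (433,283) top, in the dark mould. I'll measure these and confirm in a crop.

```bash
cat > h.py <<'E'
import numpy as np, cv2
def load(n):
    z=np.load("pics/%s.npz"%n); return z["p"],z["d"],z["T"],z["k"]
def rays(k,T,uv):
    f=192/np.tan(np.radians(k[0])/2); uv=np.atleast_2d(uv).astype(float)
    r=np.c_[(uv[:,0]-k[1])/f,(uv[:,1]-k[2])/f,np.ones(len(uv))]
    return r@T[:3,:3].T
def plane(k,T,uv,z):
    r=rays(k,T,uv); return T[:3,3]+r*((z-T[2,3])/r[:,2])[:,None]
def cloud(d,T,k):
    v,u=np.mgrid[:384,:512]; r=rays(k,T,np.c_[u.ravel(),v.ravel()])
    return (T[:3,3]+r*d.ravel()[:,None]).reshape(384,512,3)
E
python3 - <<'E'
from h import *
for n,pr,cr in(("top0",(288,188),(195,187)),("side0",(255,246),(232,163))):
    p,d,T,k=load(n); hsv=cv2.cvtColor(p,cv2.COLOR_RGB2HSV); X=cloud(d,T,k)
    def near(m,c,r):
        M=np.zeros_like(m,np.uint8); cv2.circle(M,c,r,255,-1); return cv2.bitwise_and(m,M)
    pc=p.astype(int)
    print(n,"px puck",p[pr[1],pr[0]],hsv[pr[1],pr[0]])
    m=near(((hsv[...,0]<14)&(hsv[...,1]>150)&(hsv[...,2]>120)).astype(np.uint8)*255,pr,12)
    v,u=np.nonzero(m); print("puck px",u.mean(),v.mean(),len(u),"xyz",np.median(X[v,u],0),plane(k,T,[u.mean(),v.mean()],0.034))
    b=near(((hsv[...,2]<110)).astype(np.uint8)*255,(298,186) if n=="top0" else (262,261),36)
    cs,_=cv2.findContours(cv2.morphologyEx(b,cv2.MORPH_OPEN,np.ones((3,3))),cv2.RETR_EXTERNAL,cv2.CHAIN_APPROX_NONE)
    c=max(cs,key=cv2.contourArea); w=plane(k,T,c[:,0,:],0.02)[:,:2]
    print("mould",cv2.minAreaRect(w.astype(np.float32)))
    # canister region
    sel=np.hypot(*(np.indices((384,512))[::-1]-np.array(cr)[:,None,None]))<32
    z=X[...,2]
    for lo,hi in((.075,.09),(.09,.2),(.05,.062)):
        s=sel&(z>lo)&(z<hi); P=X[s]
        print("can",lo,hi,len(P),P.mean(0) if len(P) else"",P.min(0) if len(P) else"",P.max(0) if len(P) else"")
crops=[]
for n,(u,v) in(("top0",(197,190)),("side0",(230,163))):
    p=load(n)[0]; crops.append(cv2.resize(p[v-32:v+32,u-32:u+32,::-1],(400,400),interpolation=cv2.INTER_CUBIC))
cv2.imwrite("pics/crop1.png",np.hstack(crops))
E
```

```text
top0 px puck [177 112  80] [ 10 140 177]
puck px nan nan 0 xyz [nan nan nan] [[nan nan nan]]
mould ((0.5773161053657532, -0.15908193588256836), (0.07493072748184204, 0.12768132984638214), 15.971068382263184)
can 0.075 0.09 89 [0.55598059 0.17214767 0.08027937] [0.51541761 0.14165791 0.07503585] [0.59530179 0.20299358 0.08793392]
can 0.09 0.2 184 [0.507913   0.15023378 0.11584814] [0.48694005 0.1241202  0.09018047] [0.53671332 0.18676287 0.12973689]
can 0.05 0.062 159 [0.57028065 0.17555437 0.05422134] [0.53270367 0.13905497 0.05009193] [0.61088432 0.21710593 0.06186188]
side0 px puck [238 123  63] [ 10 188 238]
puck px 253.9212121212121 244.55757575757576 165 xyz [ 0.56675002 -0.13096632  0.03170212] [[ 0.56617685 -0.13062585  0.034     ]]
mould ((0.5988160371780396, -0.19784189760684967), (0.10785378515720367, 0.06884556263685226), 76.66801452636719)
can 0.075 0.09 119 [0.56056167 0.16308882 0.08049114] [0.49383315 0.11919164 0.07509312] [0.59898499 0.20031593 0.08996389]
can 0.09 0.2 214 [0.51304688 0.13688274 0.11257519] [0.48920501 0.11650638 0.09140963] [0.54024485 0.17339525 0.12851544]
can 0.05 0.062 155 [0.57534421 0.16069106 0.05527231] [0.53960944 0.13383398 0.05002206] [0.61010567 0.19937832 0.06199357]<stdin>:9: RuntimeWarning: Mean of empty slice.
  ret = ret.dtype.type(ret / rcount)
  return _methods._mean(a, axis=axis, dtype=dtype,
  ret = um.true_divide(
```

View pics/crop1.png

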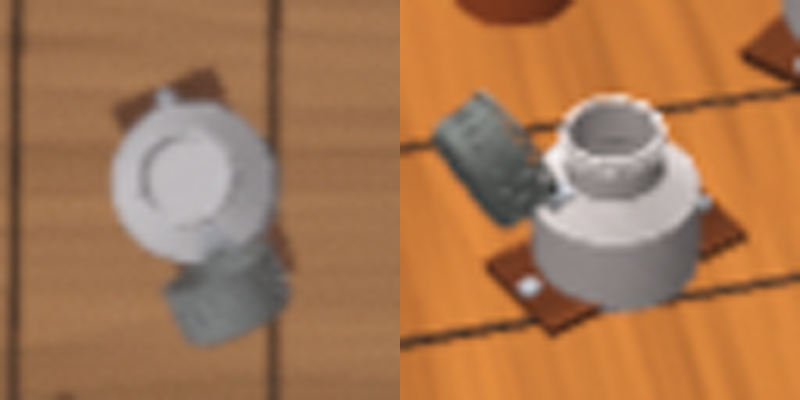

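The crop confirms it: a small open-mouthed canister with its cap leaning back on the hinge. Rim at crop (187,178) top and (612,133) side, foot screws at (528,287) and (705,202) side. Next I compute the axis and yaw.

Run:
```python
from h import *
p,d,T,k=load("side0"); X=cloud(d,T,k)
f=lambda x,y:(198+(x-400)/6.25-.5,131+y/6.25-.5)
A,B=plane(k,T,[f(528,287),f(705,202)],0.008); print("screws",A,B,"mid",(A+B)/2,"len",np.linalg.norm(B-A),"yaw",np.degrees(np.arctan2(*(B-A)[1::-1])))
print("rim side",plane(k,T,f(612,133),.082))
p2,d2,T2,k2=load("top0"); g=lambda x,y:(165+x/6.25-.5,158+y/6.25-.5)
print("rim top",plane(k2,T2,g(187,178),.082),"body",plane(k2,T2,g(194,180),.046),"screw",plane(k2,T2,g(165,97),.008),"foot",plane(k2,T2,[g(113,110),g(213,68),g(292,265)],.006))
# rim points from top depth in band .078-.086
for n,c in(("top0",(195,186)),("side0",(232,153))):
    p,d,T,k=load(n);X=cloud(d,T,k); uu=np.indices((384,512))[::-1]
    s=(np.hypot(uu[0]-c[0],uu[1]-c[1])<13)&(X[...,2]>.076)&(X[...,2]<.088); P=X[s]
    A=np.c_[2*P[:,:2],np.ones(len(P))]; o=np.linalg.lstsq(A,(P[:,:2]**2).sum(1),rcond=None)[0]
    print(n,"circle",o[:2],np.sqrt(o[2]+o[0]**2+o[1]**2),len(P))
# puck top view + mould corners side
p,d,T,k=load("top0"); hsv=cv2.cvtColor(p,cv2.COLOR_RGB2HSV)
m=np.zeros((384,512),np.uint8); cv2.circle(m,(288,188),10,1,-1); m&=(p[...,0]>140).astype(np.uint8)
v,u=np.nonzero(m); print(len(u),u.mean(),v.mean(),plane(k,T,[u.mean(),v.mean()],.032),p[183:194,280:298,0])
```

```text
screws [0.52523832 0.15416615 0.008     ] [0.62365295 0.19393842 0.008     ] mid [0.57444563 0.17405229 0.008     ] len 0.1061474163148896 yaw 22.005091197085612
rim side [[0.57315617 0.17295372 0.082     ]]
rim top [[0.57257082 0.17560751 0.082     ]] body [[0.57434143 0.17714439 0.046     ]] screw [[0.62232372 0.19837114 0.008     ]] foot [[0.61564686 0.22667143 0.006     ]
 [0.63818867 0.17284814 0.006     ]
 [0.53130121 0.12993984 0.006     ]]
top0 circle [0.57267154 0.17875014] 0.02314401699707264 53
side0 circle [0.57311675 0.17361733] 0.023747399754792925 76
60 288.7 187.98333333333332 [[ 0.56799369 -0.12853569  0.032     ]] [[101 102 101 103 100  99 101 105 109 111 109 105  96  93  93  94  93  95]
 [102 103 101  98 100 100 115 132 143 146 143 131 110 100  96  98  98  98]
 [100  98  98  96  99 115 147 165 171 174 173 161 140 114 101 100 100 100]
 [ 96  95  93  93 110 147 167 176 177 178 175 173 162 131 107 101 101 101]
 [ 94  95  95  95 121 158 174 176 179 178 176 176 169 143 108  99  99 100]
 [ 95  97  96  95 125 162 174 176 177 176 175 175 172 147 112  98 101 100]
 [ 98  99  97 100 125 160 176 177 176 177 176 175 166 137 110 100  98  97]
 [101 101  99 100 113 149 171 175 177 178 174 172 152 121 103 101  99  98]
 [ 98  99 100  99 103 128 153 166 171 173 168 156 131 106  98  97  94  96]
 [103  98 100  98 100 103 115 136 147 150 143 125 105  96  94  93  95  94]
 [108 100  98  99  99  99  97  98 101 105 103  97  94  94  95  95  98  97]]
```

Call:
send_rows --rows "0.852 -0.576 0 0;0.852 -0.576 0 0;0.852 -0.576 0 0;0.852 -0.576 0 0;0.852 -0.576 0 0;0.852 -0.576 0 0;0.852 -0.576 0 0;0.852 -0.576 0 0;0.852 -0.576 0 0;0.852 -0.576 0 0" --jaw -0.2 --force 15

```text
clock: 0.93
tool_pos: [0.3703, -0.364, 0.2385]
eef_rot: [0.99, 0.14, -0.0, -0.0]
contact_force: [-1.1, -0.4, -0.0]
opening: 0.597
finger_force: 0.0
```

```bash
cat >> h.py <<'E'
def go(s,x,y,z,phi):
    from scipy.spatial.transform import Rotation as R
    r=R.from_quat(s["eef_rot"]); M=r.as_matrix(); d=M.T@(np.array([x,y,z])-s["tool_pos"])
    cur=np.degrees(np.arctan2(M[1,0],M[0,0])); t=(cur-phi+180)%360-180
    print("tcp",np.round(s["tool_pos"],4),"phi %.1f"%cur,"q",np.round(s["q"],2),"F",np.round(s["contact_force"],1),"open %.3f"%s["opening"],"t %.2f"%s["clock"])
    print("ROW",np.round(d/.3,4),"turn %.4f"%(t/360))
E
python3 -c "
from h import *;from plant import sensors
go(sensors.get_state(),.568,-.129,.12,22)"
```

```text
tcp [ 0.3703 -0.364   0.2385] phi 16.1 q [ 0.8   0.55 -0.17  1.88  0.13  0.72 -0.74] F [-1.1 -0.4 -0. ] open 0.597 t 0.93
ROW [ 0.8503 -0.57    0.395 ] turn -0.0165
```

Call:
send_rows --rows "0.85 -0.57 0.395 -0.0165;0.85 -0.57 0.395 -0.0165;0.85 -0.57 0.395 -0.0165;0.85 -0.57 0.395 -0.0165;0.85 -0.57 0.395 -0.0165;0.85 -0.57 0.395 -0.0165;0.85 -0.57 0.395 -0.0165;0.85 -0.57 0.395 -0.0165;0.85 -0.57 0.395 -0.0165;0.85 -0.57 0.395 -0.0165"

```text
clock: 1.77
tool_pos: [0.5684, -0.1301, 0.119]
eef_rot: [0.982, 0.19, -0.001, -0.0]
contact_force: [0.3, -0.1, -0.1]
opening: 0.6
finger_force: 0.0
```

```bash
cat >> h.py <<'E'
def wsnap(n,w=True):
    from plant import eyes
    c=eyes.calibration("wrist"); p,d=eyes.snapshot("wrist")
    np.savez("pics/%s.npz"%n,p=p,d=d,T=c["world_from_camera"],k=[c["fov_y"],c["cx"],c["cy"]])
    cv2.imwrite("pics/%s.png"%n,cv2.resize(p[:,:,::-1],None,fx=1.5,fy=1.5))
    return load(n)
def fray(k,T,uv):
    f=192/np.tan(np.radians(k[0])/2); uv=np.atleast_2d(uv).astype(float)
    a=uv-np.array(k[1:]); r=np.hypot(*a.T)+1e-9; th=r/f
    return np.c_[a/r[:,None]*np.sin(th)[:,None],np.cos(th)]@T[:3,:3].T
def fplane(k,T,uv,z):
    r=fray(k,T,uv); return T[:3,3]+r*((z-T[2,3])/r[:,2])[:,None]
E
python3 - <<'E'
from h import *;from plant import sensors
p,d,T,k=wsnap("w1"); hsv=cv2.cvtColor(p,cv2.COLOR_RGB2HSV); print(k,np.round(T,3).tolist())
go(sensors.get_state(),.568,-.129,.022,22)
m=((hsv[...,0]<14)&(hsv[...,1]>150)&(hsv[...,2]>120)).astype(np.uint8)
n,l,st,ce=cv2.connectedComponentsWithStats(m)
for i in range(1,n):
    if st[i,4]>150: print(st[i],ce[i],fplane(k,T,ce[i],.034))
E
```

```text
[ 65.70646985 257.24223761 192.41115713] [[0.374, -0.879, -0.297, 0.646], [-0.928, -0.355, -0.117, -0.098], [-0.002, 0.319, -0.948, 0.265], [0.0, 0.0, 0.0, 1.0]]
tcp [ 0.5674 -0.1324  0.1196] phi 21.8 q [ 0.21  0.8  -0.1   1.8   0.14  0.56 -1.17] F [-0.3 -1.1  0.1] open 0.603 t 1.82
ROW [ 0.0069 -0.0101  0.3253] turn -0.0006
```

View pics/w1.png

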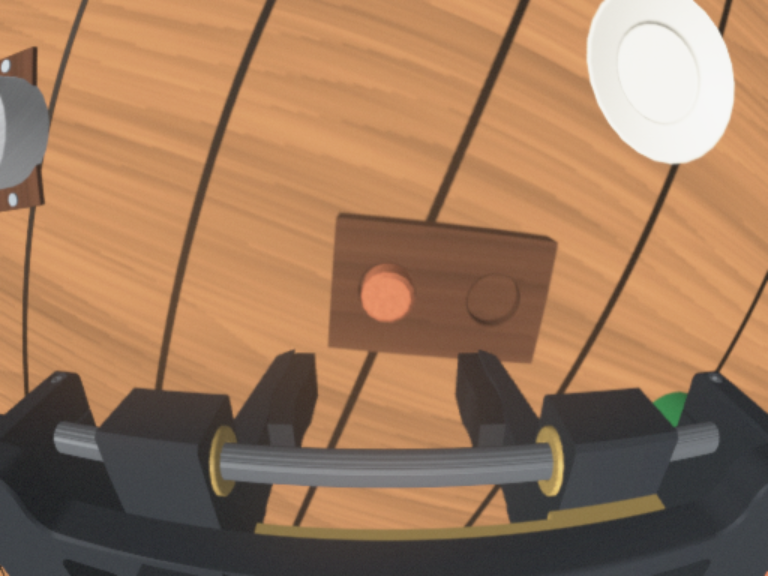

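Wrist view: puck at (386,293), empty cavity at (493,299), both as expected. I refine the puck's centre.

Run:
```python
from h import *;from plant import sensors
p,d,T,k=load("w1"); pc=p.astype(int)
print(pc[195,257],pc[180,257],pc[184,257],d[195,257])
m=((pc[...,0]>195)).astype(np.uint8); M=np.zeros_like(m); cv2.circle(M,(257,194),21,1,-1); m&=M
n,l,st,ce=cv2.connectedComponentsWithStats(m); i=1+st[1:,4].argmax()
c,_=cv2.findContours((l==i).astype(np.uint8),0,1); c=c[0][:,0,:]; w=fplane(k,T,c,.034)[:,:2].astype(np.float32)
print(st[i],ce[i],fplane(k,T,ce[i],.034),cv2.minEnclosingCircle(w))
go(sensors.get_state(),.570,-.1285,.022,22)
```

```text
[228 144 103] [159  99  70] [213 128  93] 0.24362163
[241 182  33  32 811] [256.55980271 197.53390875] [[ 0.56895342 -0.12755265  0.034     ]] ((0.569378674030304, -0.12790447473526), 0.014447392895817757)
tcp [ 0.5674 -0.1324  0.1196] phi 21.8 q [ 0.21  0.8  -0.1   1.8   0.14  0.56 -1.17] F [-0.3 -1.1  0.1] open 0.603 t 1.82
ROW [ 0.0137 -0.0091  0.3253] turn -0.0006
```

Call:
send_rows --rows "0.006 -0.006 0 0;0.006 -0.006 0.1 0;0.006 -0.006 0.2 0;0.006 -0.006 0.28 0;0.006 -0.006 0.31 0;0.006 -0.006 0.325 0;0.006 -0.006 0.325 0;0.006 -0.006 0.325 0"

```text
clock: 2.48
tool_pos: [0.5697, -0.1291, 0.0239]
eef_rot: [0.982, 0.189, 0.001, 0.001]
contact_force: [-0.1, -0.8, -0.5]
opening: 0.601
finger_force: 0.0
```

Call:
send_rows --rows "0 0 0 0;0 0 0 0;0 0 0 0;0 0 0 0;0 0 0 0;0 0 0 0;0 0 0 0;0 0 0 0" --jaw 1

```text
clock: 3.15
tool_pos: [0.5698, -0.1283, 0.0235]
eef_rot: [0.982, 0.19, 0.001, 0.0]
contact_force: [0.2, 0.2, 6.2]
opening: 0.327
finger_force: 15.0
```

Call:
send_rows --rows "0 0 -0.03 0;0 0 -0.08 0;0 0 -0.15 0;0 0 -0.25 0;0 0 -0.35 0;0 0 -0.45 0;0 0 -0.5 0;0 0 -0.5 0"

```text
clock: 3.82
tool_pos: [0.5712, -0.1283, 0.1767]
eef_rot: [0.982, 0.19, 0.003, 0.001]
contact_force: [0.1, -0.0, -0.8]
opening: 0.331
finger_force: 15.0
```

Run:
```python
from h import *;from plant import sensors
p,d,T,k=wsnap("w2")
go(sensors.get_state(),.573,.175,.17,22)
```

```text
tcp [ 0.57   -0.1281  0.1745] phi 21.9 q [ 0.21  0.72 -0.12  1.76  0.13  0.67 -1.17] F [ 0.   0.1 -1.4] open 0.326 t 3.87
ROW [ 0.3855 -0.9339  0.0146] turn -0.0004
```

View pics/w2.png

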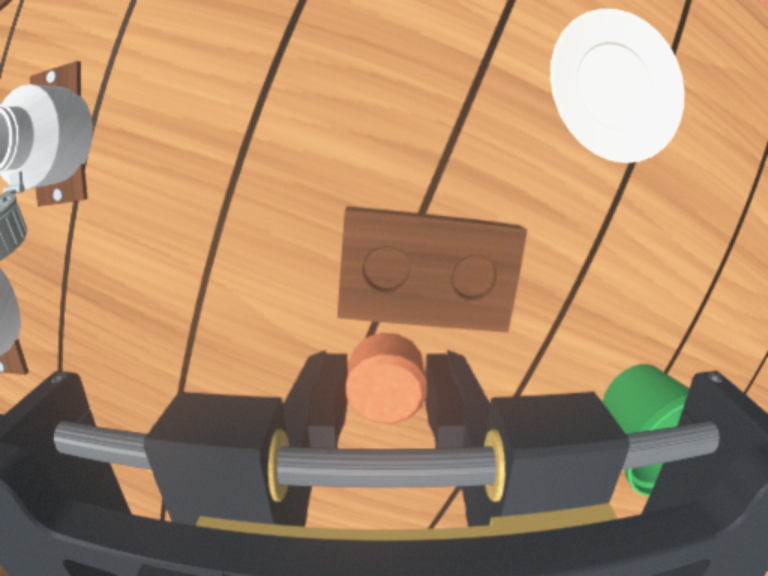

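Call:
send_rows --rows "0.386 -0.634 -0.05 0;0.386 -0.634 -0.05 0;0.386 -0.634 -0.05 0;0.386 -0.634 -0.05 0;0.386 -0.634 -0.05 0;0.386 -0.634 -0.05 0;0.386 -0.634 -0.05 0;0.386 -0.634 -0.05 0;0.386 -0.634 -0.05 0"

```text
clock: 4.62
tool_pos: [0.6049, 0.089, 0.1864]
eef_rot: [0.982, 0.189, -0.002, 0.001]
contact_force: [-0.1, -0.5, -0.9]
opening: 0.329
finger_force: 15.0
```

Run:
```python
from h import *;from plant import sensors
p,d,T,k=wsnap("w3")
go(sensors.get_state(),.573,.175,.17,22)
```

```text
tcp [0.6051 0.0885 0.1867] phi 21.7 q [-0.18  0.73 -0.08  1.66  0.08  0.75 -1.48] F [ 0.6 -0.6 -0.2] open 0.330 t 4.67
ROW [ 0.0073 -0.3076  0.0552] turn -0.0009
```

View pics/w3.png

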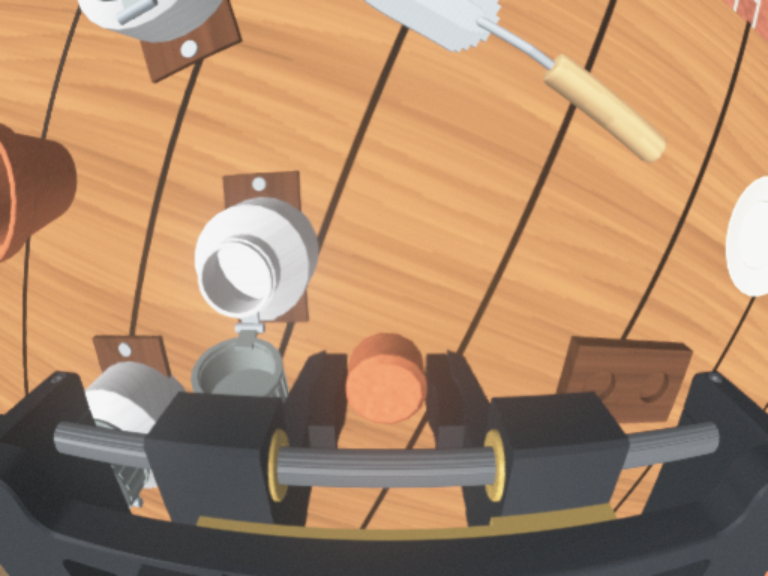

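The puck hangs straight. In this view the rim is at about (237,277), the hinge at (249,326) and the foot screw at (259,184). I fit the rim from depth.

```bash
cat >> h.py <<'E'
def fcloud(d,T,k):
    v,u=np.mgrid[:384,:512]; r=fray(k,T,np.c_[u.ravel(),v.ravel()]); c=r@T[:3,2]
    return (T[:3,3]+r*(d.ravel()/c)[:,None]).reshape(384,512,3)
E
python3 - <<'E'
from h import *
p,d,T,k=load("w3"); X=fcloud(d,T,k); uu=np.indices((384,512))[::-1]
s=(np.hypot(uu[0]-158,uu[1]-184)<34)&(X[...,2]>.079)&(X[...,2]<.085); P=X[s]
A=np.c_[2*P[:,:2],np.ones(len(P))]; o=np.linalg.lstsq(A,(P[:,:2]**2).sum(1),rcond=None)[0]
print("circle",o[:2],np.sqrt(o[2]+o[0]**2+o[1]**2),len(P),P.min(0),P.max(0))
print("rim centre by eye",fplane(k,T,[237/1.5,277/1.5],.082),"screw",fplane(k,T,[259/1.5,184/1.5],.008),"hinge",fplane(k,T,[249/1.5,326/1.5],.064))
s=(uu[0]>120)&(uu[0]<200)&(uu[1]>205)&(uu[1]<275)&(X[...,2]>.09)&(X[...,2]<.16); print("cap max",X[s].max(0),X[s].min(0))
s=(uu[0]<130)&(uu[1]>225)&(uu[1]<300)&(X[...,2]<.2)&(X[...,2]>.03);print("neighbour",X[s].max(0),X[s].min(0))
E
```

```text
circle [0.57461177 0.17887931] 0.022827438048476565 553 [0.54962816 0.15458564 0.07901605] [0.59855357 0.2030418  0.08449899]
rim centre by eye [[0.5769066  0.17723812 0.082     ]] screw [[0.6216846  0.19868674 0.008     ]] hinge [[0.53868109 0.16404703 0.064     ]]
cap max [0.54075885 0.18736035 0.12096228] [0.49450464 0.12418474 0.09000642]
neighbour [0.51606355 0.29865026 0.11882051] [0.40403247 0.17799817 0.03000719]
```

Call:
send_rows --rows "0.015 -0.313 0 0;0.015 -0.313 0 0;0.015 -0.313 0 0;0.015 -0.313 0.1 0;0.015 -0.313 0.18 0;0.015 -0.313 0.2 0;0.015 -0.313 0.2 0;0.015 -0.313 0.2 0"

```text
clock: 5.33
tool_pos: [0.5756, 0.179, 0.128]
eef_rot: [0.982, 0.189, 0.0, 0.0]
contact_force: [-0.7, 0.2, 0.5]
opening: 0.334
finger_force: 15.0
```

Run:
```python
from h import *;from plant import sensors
p,d,T,k=wsnap("w4")
go(sensors.get_state(),.574,.1775,.092,22)
```

```text
tcp [0.5761 0.1795 0.1287] phi 21.8 q [-0.35  0.8  -0.06  1.73  0.07  0.61 -1.64] F [-0.5  0.1  0.3] open 0.335 t 5.38
ROW [-0.0091  0.0035  0.1224] turn -0.0007
```

View pics/w4.png

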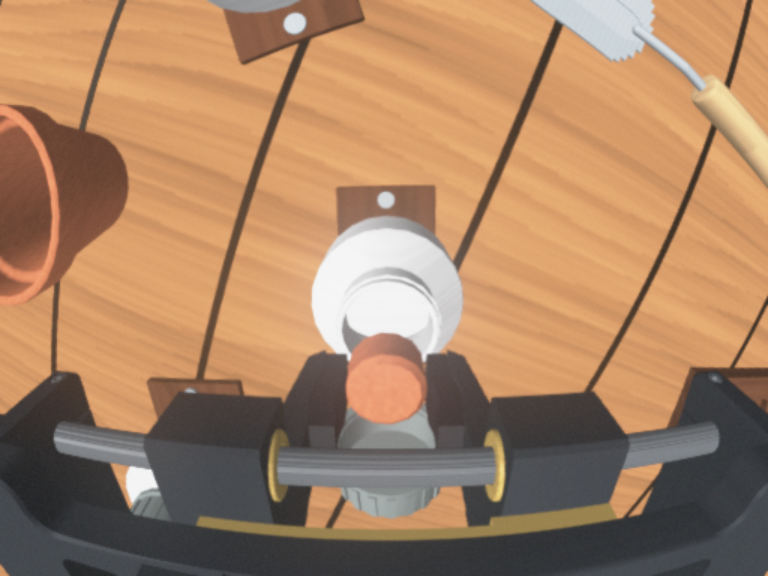

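Run:
```python
from h import *
p,d,T,k=load("w4"); X=fcloud(d,T,k); uu=np.indices((384,512))[::-1]
s=(uu[0]>222)&(uu[0]<300)&(uu[1]>175)&(uu[1]<222)&(X[...,2]>.079)&(X[...,2]<.085); P=X[s]
A=np.c_[2*P[:,:2],np.ones(len(P))]; o=np.linalg.lstsq(A,(P[:,:2]**2).sum(1),rcond=None)[0]
print("circle",o[:2],np.sqrt(o[2]+o[0]**2+o[1]**2),len(P))
s=(np.hypot(uu[0]-257,uu[1]-254)<25);P=X[s&(X[...,2]>.13)];print("puck top",np.median(P,0),len(P))
print("screw",fplane(k,T,[386/1.5,200/1.5],.008))
```

```text
circle [0.5746825  0.17927483] 0.022688960358286152 500
puck top [0.578252   0.18157612 0.13863442] 1889
screw [[0.62169415 0.19883784 0.008     ]]
```

Call:
send_rows --rows "-0.008 0.001 0.03 0;-0.008 0.001 0.08 0;-0.008 0.001 0.11 0;-0.008 0.001 0.125 0;-0.008 0.001 0.125 0;-0.008 0.001 0.125 0"

```text
clock: 5.88
tool_pos: [0.5731, 0.1793, 0.0903]
eef_rot: [0.982, 0.19, 0.0, 0.0]
contact_force: [-0.1, 0.2, -0.6]
opening: 0.328
finger_force: 15.0
```

Call:
send_rows --rows "0 0 0 0;0 0 0 0;0 0 0 0;0 0 0 0;0 0 -0.05 0;0 0 -0.15 0;0 0 -0.25 0;0 0 -0.25 0" --jaw -0.1

```text
clock: 6.55
tool_pos: [0.5764, 0.1804, 0.1707]
eef_rot: [0.982, 0.189, 0.005, -0.001]
contact_force: [0.8, 0.4, -0.1]
opening: 0.551
finger_force: 0.0
```

Run:
```python
from h import *;from plant import sensors
p,d,T,k=wsnap("w5")
go(sensors.get_state(),.574,.1775,.092,22)
X=fcloud(d,T,k);hsv=cv2.cvtColor(p,cv2.COLOR_RGB2HSV); m=(hsv[...,0]<16)&(p[...,0].astype(int)-p[...,2]>90)&(np.hypot(X[...,0]-.5745,X[...,1]-.1785)<.025)
v,u=np.nonzero(m); print(len(u),np.median(X[m],0) if len(u) else "", (u.mean()*1.5,v.mean()*1.5) if len(u) else "")
```

```text
tcp [0.5752 0.18   0.1684] phi 21.8 q [-0.35  0.74 -0.06  1.71  0.07  0.68 -1.63] F [-0.7 -0.  -0.1] open 0.554 t 6.60
ROW [-0.0086  0.0061  0.2547] turn -0.0004
436 [0.57122366 0.18027131 0.03249263] (np.float64(386.315366972477), np.float64(297.88073394495416))
```

View pics/w5.png

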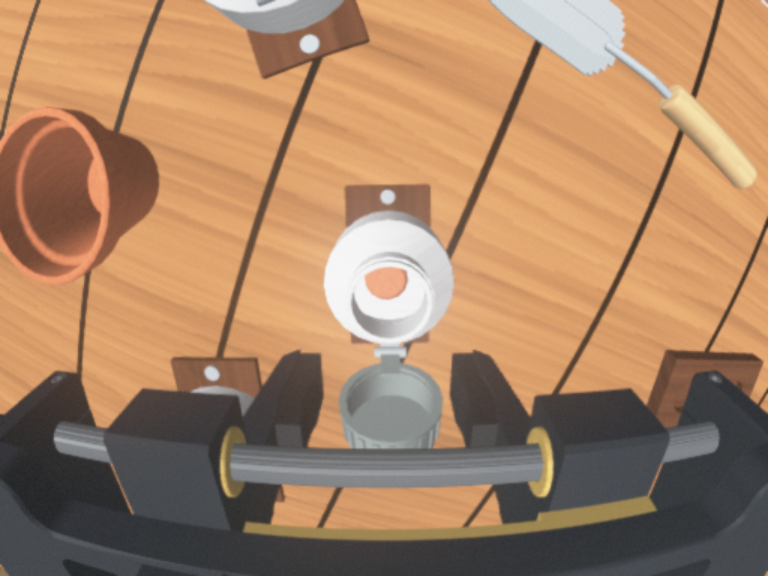

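The puck sits in the canister: seen at (386,280), top at z≈0.032, which matches floor 8 + 24 mm. Next I go behind the cap with the jaws shut.

Call:
send_rows --rows "0 0 -0.02 0;-0.12 0 -0.02 0;-0.24 0 -0.02 0;-0.36 0 -0.02 0;-0.42 0 -0.02 0;-0.42 0 0.05 0;-0.42 0 0.15 0;-0.42 0 0.213 0;-0.42 0 0.213 0;-0.42 0 0.213 0" --jaw 1

```text
clock: 7.43
tool_pos: [0.4549, 0.1319, 0.1004]
eef_rot: [0.982, 0.19, -0.002, 0.0]
contact_force: [0.7, 0.0, 0.3]
opening: 0.004
finger_force: 0.0
```

Run:
```python
from h import *;from plant import sensors
s=sensors.get_state(); a=np.radians(22); R=np.array([[np.cos(a),np.sin(a)],[-np.sin(a),np.cos(a)]])
print(R@(s["tool_pos"][:2]-[.5745,.1785])); go(s,.4725,.137,.104,22)
```

```text
[-0.12834282  0.00164104]
tcp [0.4549 0.1319 0.1004] phi 21.9 q [-0.36  0.75 -0.04  2.13  0.09  0.27 -1.66] F [0.7 0.  0.3] open 0.004 t 7.43
ROW [ 0.0607  0.0062 -0.0122] turn -0.0004
```

Call:
send_rows --rows "0.045 0.005 -0.006 0;0.083 0.005 -0.012 0;0.12 0.005 -0.024 0;0.15 0.005 -0.034 0;0.17 0.005 -0.04 0;0.19 0.005 -0.05 0;0.213 0.005 -0.059 0;0.243 0.005 -0.063 0;0.273 0.005 -0.065 0;0.273 0.005 -0.065 0"

```text
clock: 8.27
tool_pos: [0.5348, 0.1624, 0.1215]
eef_rot: [0.982, 0.19, 0.002, -0.0]
contact_force: [-0.2, 0.0, -0.1]
opening: 0.006
finger_force: 0.0
```

Call:
send_rows --rows "0.023 0 0.003 0;0.047 0 0.009 0;0.069 0 0.018 0;0.09 0 0.028 0;0.105 0 0.039 0;0.12 0 0.051 0;0.131 0 0.063 0;0.14 0 0.074 0;0.157 0 0.09 0;0.157 0 0.096 0"

```text
clock: 9.1
tool_pos: [0.5774, 0.1793, 0.0914]
eef_rot: [0.982, 0.19, 0.001, -0.0]
contact_force: [1.7, 1.0, 4.1]
opening: 0.009
finger_force: 2.6
```

Run:
```python
from h import *;from plant import sensors
s=sensors.get_state(); a=np.radians(22); R=np.array([[np.cos(a),np.sin(a)],[-np.sin(a),np.cos(a)]])
print(R@(s["tool_pos"][:2]-[.5745,.1785])); go(s,.5745,.1785,.091,22)
```

```text
[ 0.0029544  -0.00030232]
tcp [0.5774 0.1793 0.0914] phi 21.9 q [-0.35  0.86 -0.05  1.75  0.08  0.54 -1.64] F [1.7 1.  4.1] open 0.009 t 9.10
ROW [-0.0099 -0.001   0.0012] turn -0.0004
```

Call:
send_rows --rows "0 0 0.007 0;0 0 0.013 0;0 0 0.02 0;0 0 0.02 0;0 0 0.02 0;0 0 0.02 0"

```text
clock: 9.6
tool_pos: [0.5781, 0.1796, 0.0901]
eef_rot: [0.982, 0.189, 0.003, -0.0]
contact_force: [-4.3, -1.2, 27.5]
opening: 0.006
finger_force: 13.8
```

The cap is down, reading z≈0.090 under 27 N, with 91 mm expected. I raise and measure the cap and its neighbour.

Call:
send_rows --rows "0 0 -0.05 0;0 0 -0.15 0;0 0 -0.25 0;0 0 -0.25 0;0 0 -0.25 0" --jaw -0.6

```text
clock: 10.02
tool_pos: [0.5774, 0.1792, 0.1627]
eef_rot: [0.982, 0.189, 0.002, -0.0]
contact_force: [0.2, -0.6, -0.6]
opening: 0.362
finger_force: 0.0
```

Run:
```python
from h import *;from plant import sensors
p,d,T,k=wsnap("w6"); X=fcloud(d,T,k); v,u=np.indices((384,512))
m=(np.hypot(X[...,0]-.5745,X[...,1]-.1785)<.034)&(X[...,2]>.084)&(X[...,2]<.097)
c,_=cv2.findContours(m.astype(np.uint8),0,1); c=max(c,key=cv2.contourArea)[:,0,:]
print("cap top",m.sum(),np.median(X[m],0),cv2.minEnclosingCircle(X[c[:,1],c[:,0],:2].astype(np.float32)))
A=np.c_[X[m][:,:2],np.ones(m.sum())]; print("plane",np.linalg.lstsq(A,X[m][:,2],rcond=None)[0])
go(sensors.get_state(),.5745,.1785,.07,22)
for n,cl in(("top0",cloud),("side0",cloud),("w3",fcloud),("w5",fcloud)):
    q,dd,TT,kk=load(n); Y=cl(dd,TT,kk); r=np.hypot(Y[...,0]-.5745,Y[...,1]-.1785)
    for lo in(.06,.12):
        s=(r>.07)&(r<.2)&(Y[...,2]>lo)&(Y[...,2]<.16)&(Y[...,1]>.17)&(dd>.2)
        if s.any(): i=r[s].argmin(); print(n,lo,s.sum(),"min r",r[s][i],Y[s][i])
```

```text
cap top 3909 [0.57624569 0.18011882 0.09143162] ((0.5738542079925537, 0.1789361834526062), 0.029922842979431152)
plane [-0.01582512 -0.00735375  0.10164342]
tcp [0.5762 0.1788 0.1612] phi 21.9 q [-0.34  0.76 -0.06  1.71  0.07  0.68 -1.63] F [-0.1 -1.3  0.2] open 0.404 t 10.07
ROW [-0.006  -0.0012  0.3041] turn -0.0004
top0 0.06 581 min r 0.07202087387063776 [0.50248182 0.17912242 0.10674519]
top0 0.12 40 min r 0.17755847178903753 [0.40581748 0.23393661 0.12040045]
side0 0.06 792 min r 0.1550341894366204 [0.42818155 0.22974949 0.06132727]
side0 0.12 53 min r 0.17504446284337288 [0.40675204 0.22851185 0.12027767]
w3 0.06 3431 min r 0.07011048066171699 [0.50441753 0.17651833 0.10340881]
w3 0.12 12 min r 0.18407773786434317 [0.39626714 0.22451806 0.12011238]
w5 0.06 2116 min r 0.07010859839673375 [0.5045889  0.17324131 0.11539219]
```

View pics/w6.png

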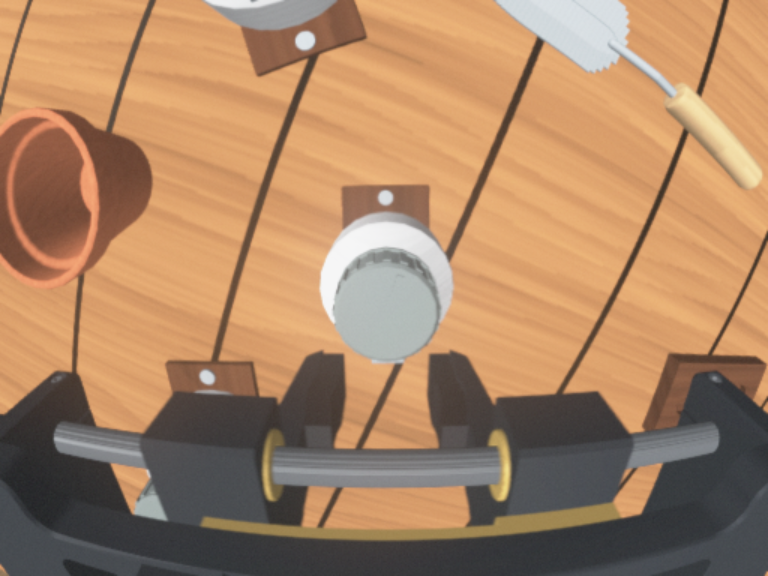

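The cap sits flat over the neck (top face z≈0.0914, centre (0.574,0.179), pixel (387,305)) and the neighbours are clear. I wind the wrist counter-clockwise.

Call:
send_rows --rows "-0.007 0 0 -0.0198;-0.007 0 0 -0.0396;-0.007 0 0 -0.0594;-0.007 0 0 -0.0792;-0.007 0 0 -0.099;-0.007 0 0 -0.1188;-0.007 0 0 -0.1386;-0.007 0 0 -0.1584;-0.007 0 0 -0.1782;-0.007 0 0 -0.198"

```text
clock: 10.9
tool_pos: [0.5732, 0.1777, 0.1592]
eef_rot: [0.685, 0.728, -0.001, -0.001]
contact_force: [-0.7, -0.1, -0.3]
opening: 0.799
finger_force: 0.0
```

Call:
send_rows --rows "0 0 0 -0.0198;0 0 0 -0.0396;0 0 0 -0.0594;0 0 0 -0.0792;0 0 0 -0.099;0 0 0 -0.1188;0 0 0 -0.1386;0 0 0 -0.1584;0 0 0 -0.1782;0 0 0 -0.198"

```text
clock: 11.73
tool_pos: [0.5732, 0.1777, 0.1592]
eef_rot: [0.132, 0.991, -0.001, -0.002]
contact_force: [-0.2, 0.2, 0.6]
opening: 0.797
finger_force: 0.0
```

Call:
send_rows --rows "0 0 0 -0.0198;0 0 0 -0.0396;0 0 0 -0.0594;0 0 0 -0.0792;0 0 0 -0.099;0 0 0 -0.1188;0 0 0 -0.1386;0 0 0 -0.1584;0 0 0 -0.1782;0 0 0 -0.198"

```text
clock: 12.57
tool_pos: [0.5733, 0.1777, 0.1592]
eef_rot: [-0.47, 0.883, 0.0, -0.002]
contact_force: [0.3, 0.7, -0.6]
opening: 0.797
finger_force: 0.0
```

Run:
```python
from h import *;from plant import sensors
go(sensors.get_state(),.5742,.1787,.07,22+229)
```

```text
tcp [0.5733 0.1777 0.1592] phi -123.9 q [ 0.15  0.96 -1.04  1.69  0.93  1.07  1.35] F [ 0.3  0.7 -0.6] open 0.797 t 12.57
ROW [-0.005  -0.0014  0.2973] turn -0.0415
```

Call:
send_rows --rows "-0.005 -0.001 0 0;-0.005 -0.001 0.08 0;-0.005 -0.001 0.16 0;-0.005 -0.001 0.22 0;-0.005 -0.001 0.26 0;-0.005 -0.001 0.285 0;-0.005 -0.001 0.295 0;-0.005 -0.001 0.295 0"

```text
clock: 13.23
tool_pos: [0.5752, 0.1794, 0.0721]
eef_rot: [-0.467, 0.884, 0.0, -0.0]
contact_force: [-1.6, -0.3, 0.6]
opening: 0.8
finger_force: 0.0
```

Call:
send_rows --rows "0 0 0 0;0 0 0 0;0 0 0 0;0 0 0 0;0 0 0 0;0 0 0 0" --jaw 1 --force 30

```text
clock: 13.73
tool_pos: [0.5757, 0.1801, 0.0734]
eef_rot: [-0.467, 0.884, 0.0, 0.001]
contact_force: [-0.2, 0.9, 4.4]
opening: 0.653
finger_force: 30.0
```

Run:
```python
from h import *;from plant import sensors
go(sensors.get_state(),.5742,.1787,.07,22+229)
```

```text
tcp [0.5757 0.1801 0.0734] phi -124.3 q [ 0.11  1.07 -0.95  1.73  1.07  0.95  1.25] F [-0.2  0.9  4.4] open 0.653 t 13.73
ROW [0.0066 0.0016 0.0113] turn -0.0425
```

Call:
send_rows --rows "0 0 0 0.0195;0 0 0 0.039;0 0 0 0.0585;0 0 0 0.078;0 0 0 0.0975;0 0 0 0.117;0 0 0 0.1365;0 0 0 0.156;0 0 0 0.1755;0 0 0 0.195"

```text
clock: 14.57
tool_pos: [0.5769, 0.1768, 0.0733]
eef_rot: [0.13, 0.992, -0.002, 0.002]
contact_force: [1.5, -3.2, 6.3]
opening: 0.651
finger_force: 30.0
```

Run:
```python
from h import *;from plant import sensors
s=sensors.get_state();go(s,.5742,.1787,.07,22+229);print(s["moment"],s["finger_force"])
```

```text
tcp [0.5769 0.1768 0.0733] phi 165.1 q [ 0.01  0.98 -0.71  1.74  0.89  0.78  0.15] F [ 1.5 -3.2  6.3] open 0.651 t 14.57
ROW [0.0105 0.0038 0.011 ] turn -0.2387
[-0.98781338 -0.20159409  0.17337886] 29.98327011242509
```

Call:
send_rows --rows "0 0 0 0.0195;0 0 0 0.039;0 0 0 0.0585;0 0 0 0.078;0 0 0 0.0975;0 0 0 0.117;0 0 0 0.1365;0 0 0 0.156;0 0 0 0.1755;0 0 0 0.195"

```text
clock: 15.4
tool_pos: [0.5742, 0.1747, 0.0732]
eef_rot: [0.677, 0.736, -0.004, 0.002]
contact_force: [-5.0, -6.0, 11.9]
opening: 0.652
finger_force: 30.0
```

Call:
send_rows --rows "0 0 0 0.0195;0 0 0 0.039;0 0 0 0.0585;0 0 0 0.078;0 0 0 0.0975;0 0 0 0.117;0 0 0 0.1365;0 0 0 0.156;0 0 0 0.1755;0 0 0 0.195"

```text
clock: 16.23
tool_pos: [0.5715, 0.1764, 0.0729]
eef_rot: [0.977, 0.214, -0.005, 0.002]
contact_force: [-9.5, -3.3, 11.5]
opening: 0.655
finger_force: 30.0
```

Run:
```python
from h import *;from plant import sensors
s=sensors.get_state();go(s,.5742,.1787,.07,22+229);print(s["moment"],s["finger_force"])
```

```text
tcp [0.5715 0.1764 0.0729] phi 24.7 q [-0.32  0.89 -0.1   1.76  0.17  0.51 -1.67] F [-9.5 -3.3 11.5] open 0.655 t 16.23
ROW [ 0.0117 -0.0032  0.0097] turn 0.3715
[-0.70305712  1.87411779  0.12802753] 29.982575308531523
```

Call:
send_rows --rows "0 0 0 0;0 0 0 0;0 0 0 0;0 0 0 0;0 0 0 -0.019;0 0 0 -0.038;0 0 0 -0.057;0 0 0 -0.076;0 0 0 -0.095;0 0 0 -0.114" --jaw -0.6

```text
clock: 17.07
tool_pos: [0.5758, 0.1792, 0.0724]
eef_rot: [0.836, 0.548, 0.0, -0.0]
contact_force: [-0.4, -0.5, 0.3]
opening: 0.8
finger_force: 0.0
```

Call:
send_rows --rows "0 0 0 -0.019;0 0 0 -0.038;0 0 0 -0.057;0 0 0 -0.076;0 0 0 -0.095;0 0 0 -0.114;0 0 0 -0.133;0 0 0 -0.152;0 0 0 -0.17;0 0 0 -0.17"

```text
clock: 17.9
tool_pos: [0.5757, 0.1788, 0.0722]
eef_rot: [0.442, 0.897, 0.0, -0.0]
contact_force: [1.0, 0.6, -0.8]
opening: 0.806
finger_force: 0.0
```

Run:
```python
from h import *;from plant import sensors
p,d,T,k=wsnap("w7"); X=fcloud(d,T,k)
m=(np.hypot(X[...,0]-.5745,X[...,1]-.1785)<.036)&(X[...,2]>.086)&(X[...,2]<.096)
c,_=cv2.findContours(m.astype(np.uint8),0,1); c=max(c,key=cv2.contourArea)[:,0,:]
print("cap top",m.sum(),np.median(X[m],0),cv2.minEnclosingCircle(X[c[:,1],c[:,0],:2].astype(np.float32)))
s=sensors.get_state();go(s,.5745,.1787,.07,125);print(s["moment"],s["finger_force"])
```

```text
cap top 8208 [0.56941327 0.18337476 0.09125761] ((0.5737541317939758, 0.17924973368644714), 0.02991991490125656)
tcp [0.5757 0.179  0.0722] phi 127.2 q [-0.07  0.95 -0.56  1.74  0.75  0.69 -0.4 ] F [ 0.3 -0.2 -0.5] open 0.797 t 17.95
ROW [ 0.0016 -0.0036  0.0074] turn 0.0061
[ 0.00179188 -0.15461003 -0.03138211] 0.0
```

Call:
send_rows --rows "0.004 -0.004 0.007 0;0.004 -0.004 0.007 0;0.004 -0.004 0.007 0;0.004 -0.004 0.007 0;0.004 -0.004 0.007 0;0.004 -0.004 0.007 0;0.004 -0.004 0.007 0" --jaw 1

```text
clock: 18.53
tool_pos: [0.5729, 0.1791, 0.0701]
eef_rot: [0.444, 0.896, -0.001, -0.0]
contact_force: [-2.8, -0.8, -1.5]
opening: 0.649
finger_force: 30.0
```

Call:
send_rows --rows "0 0 0 0.0175;0 0 0 0.035;0 0 0 0.0525;0 0 0 0.07;0 0 0 0.0875;0 0 0 0.105;0 0 0 0.12;0 0 0 0.135;0 0 0 0.15;0 0 0 0.15"

```text
clock: 19.37
tool_pos: [0.5752, 0.1808, 0.0708]
eef_rot: [0.801, 0.598, 0.002, 0.001]
contact_force: [1.2, 0.9, -2.6]
opening: 0.653
finger_force: 30.0
```

Run:
```python
from h import *;from plant import sensors
s=sensors.get_state();go(s,.5745,.1787,.07,73);print(s["moment"],s["finger_force"])
```

```text
tcp [0.5752 0.1808 0.0708] phi 73.5 q [-0.2   0.9  -0.32  1.75  0.49  0.56 -1.11] F [ 1.2  0.9 -2.6] open 0.653 t 19.37
ROW [-0.0074 -0.0002  0.0026] turn 0.0013
[ 0.20331812 -0.43777997  0.81640596] 30.003797141835093
```

Call:
send_rows --rows "0 0 0 0.005;0 0 0 0.01;0 0 0 0.015;0 0 0 0.02;0 0 0 0.025;0 0 0 0.03;0 0 0 0.03;0 0 0 0.03"

```text
clock: 20.03
tool_pos: [0.5778, 0.1841, 0.0721]
eef_rot: [0.854, 0.52, 0.006, -0.001]
contact_force: [6.7, 5.5, -0.9]
opening: 0.651
finger_force: 30.0
```

Run:
```python
from h import *;from plant import sensors
s=sensors.get_state();go(s,.5745,.1787,.07,73);print(s["moment"],s["finger_force"])
```

```text
tcp [0.5778 0.1841 0.0721] phi 62.7 q [-0.23  0.9  -0.28  1.75  0.42  0.54 -1.24] F [ 6.7  5.5 -0.9] open 0.651 t 20.03
ROW [-0.0212 -0.0015  0.0067] turn -0.0286
[ 1.17599002 -1.57282789  1.23809222] 30.01419841311872
```

Call:
send_rows --rows "0 0 0 0;0 0 0 0;0 0 0 0;0 0 0 0;0 0 0 -0.019;0 0 0 -0.038;0 0 0 -0.057;0 0 0 -0.076;0 0 0 -0.095;0 0 0 -0.095" --jaw -0.6

```text
clock: 20.87
tool_pos: [0.5733, 0.1785, 0.0701]
eef_rot: [0.664, 0.748, -0.001, -0.0]
contact_force: [0.4, 0.1, -0.2]
opening: 0.797
finger_force: 0.0
```

Run:
```python
from h import *;from plant import sensors
s=sensors.get_state();go(s,.5742,.179,.07,90);print(s["moment"],s["finger_force"])
```

```text
tcp [0.5733 0.1785 0.0701] phi 96.8 q [-0.14  0.92 -0.43  1.75  0.62  0.61 -0.82] F [ 0.4  0.1 -0.2] open 0.797 t 20.87
ROW [0.0013 0.0033 0.0002] turn 0.0189
[-0.02163075 -0.1182339  -0.06866072] 0.0
```

Call:
send_rows --rows "0.001 0.003 0 0;0.001 0.003 0 0;0.001 0.003 0 0;0.001 0.003 0 0;0.001 0.003 0 0;0.001 0.003 0 0" --jaw 1 --force 45

```text
clock: 21.37
tool_pos: [0.5738, 0.1796, 0.0701]
eef_rot: [0.664, 0.747, -0.001, -0.0]
contact_force: [-3.0, -1.0, -1.3]
opening: 0.647
finger_force: 45.0
```

Call:
send_rows --rows "0 0 0 0.006;0 0 0 0.012;0 0 0 0.018;0 0 0 0.024;0 0 0 0.03;0 0 0 0.03"

```text
clock: 21.87
tool_pos: [0.5747, 0.1811, 0.0705]
eef_rot: [0.73, 0.684, 0.001, 0.0]
contact_force: [-0.4, -0.1, -2.0]
opening: 0.65
finger_force: 45.0
```

Run:
```python
from h import *;from plant import sensors
s=sensors.get_state();go(s,.5742,.179,.07,90);print(s["moment"],s["finger_force"])
```

```text
tcp [0.5747 0.1811 0.0705] phi 86.3 q [-0.17  0.91 -0.38  1.75  0.56  0.59 -0.95] F [-0.4 -0.1 -2. ] open 0.650 t 21.87
ROW [-0.0071 -0.0012  0.0016] turn -0.0103
[ 0.12553476 -0.0449235   1.70554785] 44.99907921999693
```

Torque rose to 1.7 N m within 10° of this fresh grip (free turning needs about 0.1), so the cap is at its stop. I release, rise clear and check.

Call:
send_rows --rows "0 0 0 0;0 0 0 0;0 0 0 0;0 0 0 0;0 0 -0.05 0;0 0 -0.15 0;0 0 -0.25 0;0 0 -0.35 0;0 0 -0.4 0;0 0 -0.4 0" --jaw -0.6

```text
clock: 22.7
tool_pos: [0.5771, 0.1807, 0.1944]
eef_rot: [0.732, 0.681, 0.004, 0.001]
contact_force: [0.8, 0.5, -0.1]
opening: 0.8
finger_force: 0.0
```

Call:
send_rows --rows "0 0 0 0.019;0 0 0 0.038;0 0 0 0.057;0 0 0 0.076;0 0 0 0.095;0 0 0 0.114;0 0 0 0.133;0 0 0 0.152;0 0 0 0.17;0 0 0 0.17"

```text
clock: 23.53
tool_pos: [0.5742, 0.1793, 0.1894]
eef_rot: [0.977, 0.213, -0.001, 0.001]
contact_force: [-0.3, -0.7, 0.1]
opening: 0.799
finger_force: 0.0
```

Run:
```python
from h import *;from plant import sensors
p,d,T,k=wsnap("w8"); X=fcloud(d,T,k)
m=(np.hypot(X[...,0]-.5745,X[...,1]-.1785)<.034)&(X[...,2]>.084)&(X[...,2]<.097)
A=np.c_[X[m][:,:2]-[.5742,.179],np.ones(m.sum())]; print("plane",m.sum(),np.linalg.lstsq(A,X[m][:,2],rcond=None)[0])
go(sensors.get_state(),.5742,.179,.07,22)
v,u=np.nonzero(m); c=[]
for n in("w6","w8"):
    q,dd,TT,kk=load(n); Y=(fcloud(dd,TT,kk)); mm=(np.hypot(Y[...,0]-.5742,Y[...,1]-.179)<.034)&(Y[...,2]>.084)&(Y[...,2]<.097)
    v,u=np.nonzero(mm); a,b=int(v.mean()),int(u.mean()); g=q[a-50:a+50,b-50:b+50,::-1]; c.append(cv2.resize(g,(390,390),interpolation=cv2.INTER_CUBIC))
cv2.imwrite("pics/fin.png",np.hstack(c))
```

```text
plane 3262 [-0.01638323 -0.00330757  0.09113417]
tcp [0.5743 0.1794 0.1895] phi 24.8 q [-0.28  0.72 -0.18  1.69  0.18  0.75 -1.68] F [0.4 0.  0.4] open 0.799 t 23.58
ROW [-2.000e-04  7.000e-04  3.984e-01] turn 0.0079
```

View pics/fin.png

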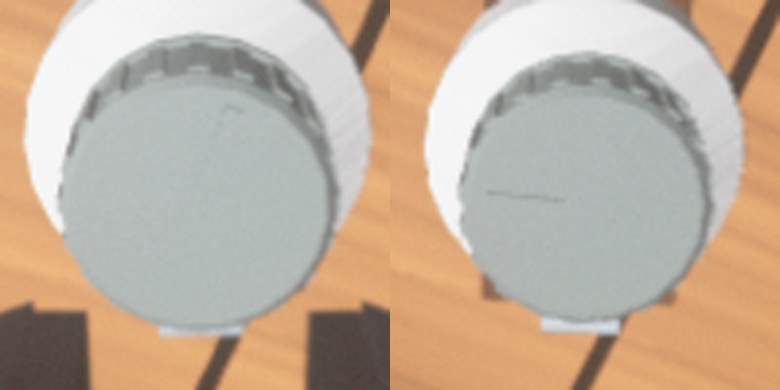

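The cap is flat. Its scribed mark went from near the top (≈(228,110), left crop) to the left ((488,192)–(565,200), right crop). I measure the turn from rectified pictures.

Run:
```python
from h import *
C=np.array([.5740,.1791])
for n in("w6","w8"):
    q,d,T,k=load(n); f=192/np.tan(np.radians(k[0])/2)
    th=np.radians(np.arange(0,360,1.)); best=[]
    prof=[]
    for r in np.arange(.008,.023,.001):
        P=np.c_[C[0]+r*np.cos(th),C[1]+r*np.sin(th),np.full(360,.0912)]
        c=(P-T[:3,3])@T[:3,:3]; a=np.arctan2(np.hypot(c[:,0],c[:,1]),c[:,2])*f; h=np.hypot(c[:,0],c[:,1])
        uv=np.c_[k[1]+a*c[:,0]/h,k[2]+a*c[:,1]/h].astype(np.float32)
        g=cv2.remap(cv2.cvtColor(q,cv2.COLOR_RGB2GRAY).astype(np.float32),uv[:,:1].reshape(-1,1),uv[:,1:].reshape(-1,1),cv2.INTER_LINEAR).ravel()
        b=np.median(np.stack([np.roll(g,s) for s in range(-25,26)]),0); prof.append(g-b)
        print(n,"r%.0f"%(r*1e3),np.argmin(g-b),round((g-b).min(),1),end=" | ")
    m=cv2.GaussianBlur(np.mean(prof,0).astype(np.float32)[None],(7,1),1.5)[0]; o=np.argsort(m)[:6]; print("\n",n,"mean min at",o,m[o])
```

```text
w6 r8 143 -2.1 | w6 r9 327 -2.1 | w6 r10 20 -2.1 | w6 r11 13 -2.7 | w6 r12 151 -2.4 | w6 r13 10 -3.0 | w6 r14 11 -2.7 | w6 r15 146 -2.6 | w6 r16 10 -3.7 | w6 r17 10 -2.6 | w6 r18 9 -4.1 | w6 r19 9 -5.4 | w6 r20 10 -1.9 | w6 r21 9 -5.5 | w6 r22 1 -10.7 | 
 w6 mean min at [ 9 10  8 11  7 12] [-1.822752  -1.7830197 -1.5715922 -1.4697193 -1.1622527 -1.0314426]
w8 r8 98 -11.6 | w8 r9 100 -10.8 | w8 r10 97 -11.4 | w8 r11 98 -12.8 | w8 r12 99 -15.4 | w8 r13 101 -16.1 | w8 r14 102 -16.5 | w8 r15 103 -14.4 | w8 r16 103 -10.1 | w8 r17 104 -9.9 | w8 r18 102 -10.3 | w8 r19 102 -11.6 | w8 r20 103 -13.3 | w8 r21 103 -13.1 | w8 r22 104 -18.8 | 
 w8 mean min at [102 101 103 100 104  99] [-8.172083  -7.8738503 -7.6786304 -7.095844  -6.324663  -6.153589 ]
```

The mark shows about 268° of turn, the grips add up to 265°, and the cap then blocked at 1.7 N m. That fits the 4.8 rad (275°) stop, given a small starting offset. The arm is clear of everything.

```bash
python3 -c "
from plant import finish_job; print(finish_job())"
```

```text
the job is handed in; nothing more can be done
None
```

I handed the job in at about 24 s: the puck is in the smallest canister, the cap is folded down flat, and it is screwed clockwise until it blocked at about 1.7 N m. I measured about 265–268° of turn against the nominal 275°, so I'm judging the stop by that torque; the pots, saucer and trowel weren't touched.

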